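# Pop the touch-latch door and swing it wide

### The arm

A 7-joint arm with a two-finger parallel gripper is mounted at the origin on the work surface; the furniture and walls round the work are solid. World frame = base frame: x ahead of the robot, y to its left, z up, the work surface at z = 0. Lengths are in m, angles in rad, forces in N, time in s.
With the tool pointing down it reaches from about 0.4 to 0.85 m from the base axis. Payload 10.4 kg.
Tool frame: the origin (TCP) lies at the very end of the fingers, on their centre line; the grasp point (between the pads) lies 19 mm behind it; z points along the fingers, y is the direction in which the jaws open and shut (so a half turn about z gives the same grasp; the last joint's range is limited). The gripper opens to 85 mm and grips with 20 to 120 N. Pads are 22 mm wide; open, the fingers measure 114 mm over their backs; the gripper's body (76 mm by 85 mm) begins 54 mm behind the grasp point. The pads swing forward as they close: fully open they stand 13 mm farther back than shut.
Start: joints at [1.29, 0.332, -0.065, 1.46, 0.022, 1.35, -0.088], TCP at [0.159, -0.604, 0.231] pointing down, gripper open.
Joint ranges: [-2.6, 2.6], [-0.5, 2.12], [-1.47, 1.34], [0.16, 2.42], [-1.27, 4.41], [0.06, 2.06], [-2.6, 2.6]. Speed limits (rad/s): [2.22, 2.22, 2.79, 2.79, 3.14, 3.14, 3.14].

### API

Orientations are given as a unit quaternion [x, y, z, w].
In Python, from workcell import manip gives the robot as it stands.
- The arm moves only by the tool arm_command, never from a script. Its arguments are lists of equal length, an entry for each row: "slide": the shift along the tool's x, y, z in mm, a list of three; "turn": the turn about the tool's z in degrees; "grip": the closure, from 0 (fully open) to 1 (shut). In form: {"slide": [[tx, ty, tz], ...], "turn": [turn, ...], "grip": [grip, ...]}. A call has 1 to 10 rows; each row shifts and turns the commanded pose from where the row before left it, along the tool's axes as they then stand; what a row does not reach is not made up. A row lasts 1/12 s, in which the tool goes at most 41.7 mm and 7.16 degrees, less where a joint would pass 70% of its speed; a pose out of reach is approached as far as the arm can. A call with a gripper value outside its range is refused whole. The fingers move at their own pace and stop on an object; "newtons" is the grip in N (left out, the last holds). Time passes only in rows, so rows that do not move let the fingers close. It gives the time, the measured TCP pose, the force and the opening at its end, in the units of the state.
- manip.get_obs(): the state, without advancing time (a new reading comes with each control period).
- manip.camera(name): name is "scene" or "top" or "wrist"; returns the picture (480x640x3 uint8, blue, green, red); there is no depth.
- manip.camera_info(name): a dict with "fx", "fy", "cx", "cy" (pixels), "rvec" (rotation vector, rad) and "tvec" (3), from world to camera coordinates, as OpenCV has them. Camera axes: x right, y down, z forward; pixel columns grow to the right and rows downward; lengths in m; the calibration is good to about 2 mm. A picture is of the moment at which its call begins: read the wrist's pose just before it. camera_info takes no time and is no camera call; for the wrist camera it gives the pose at the moment of the call.
- manip.hand_in(): hands the job in, once; it reports no verdict.
Trained networks look in the newest picture that a camera, given by its name, has taken for a name from the list of things; names that differ only in an ending like _2 or _b are one class to them, and where a whole thing is asked for, a point or a joint stands for the part that bears it (a point fixed in the world has none). Each returns a list of dicts, best first, with "score" (0 to 1); they miss things now and then, are a little off and sometimes report something else, mostly with a low value. They report only what shows in the picture. A call takes as long as a camera call. They do not tell look-alikes from the thing itself.
- manip.cut_out(target, camera): "pixels" (480x640 bool, what is visible of it).
- manip.tip_of(target, camera): "xyz" ([x, y, z] in m, in the coordinates of the camera as it stood for that picture, good to about 4 mm: a listed point, or the origin of a listed thing).
The state is a dict: "clock": time; "joint_pos": joint angles; "joint_velocities": joint speeds; "tau": joint torques, N m; "position": TCP position; "ee_rot": TCP orientation; "ft_force": force on the tool from outside, world axes, zero at the start; "torque": the same for the moment, N m; "grip_width": opening from 0.0 (shut) to 1.0 (fully open).
Only numpy, scipy, OpenCV 4.12 (cv2) and the standard library are available. Lean on these libraries where they do the work, as an engineer would, in place of code of your own. Each camera call takes 0.05 s, during which the arm holds its last target.

### The job

Open the cupboard with the orange door for restocking: push the door in (a black dot marks the spot) so that its touch catch lets go, take the fingers away so that it springs ajar on its own, then push it from behind until it is wide open, about square to the cupboard, and leave it standing so. Only push with the fingers: do not pinch the door or lift anything; keep the blue door shut and leave the loose tub, spool and carton where they are.

Things in the scene. Friction and masses are not known exactly. Their poses are not given: they have to be found in the camera images.
- orange_cupboard: Grey bench-top cupboard with a handle-less orange door, fixed; 160 mm wide, 152 deep, 130 high, roof closed. Origin: centre of the underside, on the bench. x points to its back, y to its hinge side, z up. Shut, the door's outer face lies at x = -82 mm, its inner face at x = -70; the carcass spans x = -62 to 70.
- orange_door (a joint): Angle of the orange door, rad: 0 latched shut, 1.57 square, stop 1.7. Touch catch: pushed in 5 mm or more at the dot (past -0.03; stop at -0.05 or 7 mm; 6 to 8 N) the catch lets go; when the push is taken away a plunger swings the door ajar to about 0.47, where it rests. The hinge has slight friction: the door stays where it is left and moves with about 1 N at the free edge.
- orange_spot (a point): Black 18 mm dot on the outer face of the orange door where one pushes: 135 mm from the hinge line, 25 mm from the free edge, 95 mm above the bench. Moves with the door; its frame is the door's: -x out of the outer face, +y toward the hinge.
- orange_edge (a point): Point on the free upright edge of the orange door, at its inner face, 160 mm from the hinge line, 110 mm above the bench; moves with the door, which is 12 mm thick and reaches from 4 to 130 mm height. Behind it near the free edge, below 60 mm height, a plunger rod and the catch stick out into the gap; above that the gap is clear.
- orange_hinge (a point): Point on the upright hinge line of the orange door (cupboard frame x = -70 mm, y = +80 mm), 110 mm above the bench. Does not move with the door.
- blue_cupboard: Grey bench-top cupboard with a handle-less blue door, fixed; 160 mm wide, 152 deep, 130 high, roof closed. Origin: centre of the underside, on the bench. x points to its back, y to its hinge side, z up. Shut, the door's outer face lies at x = -82 mm, its inner face at x = -70; the carcass spans x = -62 to 70.
- blue_door (a joint): Angle of the blue door, rad: 0 latched shut, 1.57 square, stop 1.7. Touch catch: pushed in 5 mm or more at the dot (past -0.03; stop at -0.05 or 7 mm; 6 to 8 N) the catch lets go; when the push is taken away a plunger swings the door ajar to about 0.47, where it rests. The hinge has slight friction: the door stays where it is left and moves with about 1 N at the free edge.
- blue_spot (a point): Black 18 mm dot on the outer face of the blue door where one pushes: 135 mm from the hinge line, 25 mm from the free edge, 95 mm above the bench. Moves with the door; its frame is the door's: -x out of the outer face, +y toward the hinge.
- blue_edge (a point): Point on the free upright edge of the blue door, at its inner face, 160 mm from the hinge line, 110 mm above the bench; moves with the door, which is 12 mm thick and reaches from 4 to 130 mm height. Behind it near the free edge, below 60 mm height, a plunger rod and the catch stick out into the gap; above that the gap is clear.
- blue_hinge (a point): Point on the upright hinge line of the blue door (cupboard frame x = -70 mm, y = +80 mm), 110 mm above the bench. Does not move with the door.
- tub: Bystander: loose tub with yellow screw lid, 66 mm diameter, 70 mm high, origin at centre of its underside.
- spool: Bystander: loose green line spool lying flat, 79 mm diameter, 22 mm high, origin at centre of its underside.
- carton: Bystander: loose small red carton, 51 x 75 x 29 mm, origin at centre of its underside.
Not all that is in view belongs to the job. What is shaped like the orange_cupboard but turquoise or yellow is not meant.

How it is judged:
By the outcome, as a careful person would: the job done as asked, in the order asked, and still so for the second after the job is handed in, with the robot touching nothing.
It also fails if it takes over 54 s, if anything falls off the work surface, if the arm or the gripper's body presses on something with over 40 N, if the wrist force passes 120 N, or if a joint passes its speed limit or range.

## Working session

There is one attempt and no reset: what is moved stays moved. The work goes in short steps, Python scripts to look and compute and a tool call to move; the robot and the scene stay as the last step left them, time stands still between calls to the robot, and variables do not carry over. Pictures are saved under pics/ and viewed, and the job is handed in when it is done.

Besides the shell and the picture viewer there is one more tool, called after ">>>" as a command line: name --pt "numbers of a row" for each row, then --argument value for the rest. arm_command: Moves the arm, as the interface text tells. Its arguments: {"type":"object","properties":{"slide":{"type":"array","items":{"type":"array","items":{"type":"number"}}},"turn":{"type":"array","items":{"type":"number"}},"grip":{"type":"array","items":{"type":"number"}},"newtons":{"type":"number"}},"required":["slide","turn","grip"]}

```bash
mkdir -p pics; ls
python3 - <<'E'
from workcell import manip
import cv2,json
o=manip.get_obs(); print({k:(o[k] if not hasattr(o[k],'tolist') else o[k].tolist()) for k in o})
for c in ["scene","top"]:
    im=manip.camera(c); cv2.imwrite(f"pics/{c}0.png",im); print(c,manip.camera_info(c))
E
```

```text
pics
{'clock': 0.0, 'joint_pos': [1.2903915700225965, 0.33284702574397745, -0.0646931051895162, 1.4609712439437774, 0.021632956854145333, 1.3499191383640634, -0.08851023507235707], 'joint_velocities': [-2.2562409845910253e-05, -0.0002937189542285167, -0.0003816164670114588, -0.0006628338384531868, -3.350023900223532e-05, -0.0016930753990958944, 0.0004811549823916697], 'tau': [0.0003636695237219101, -62.54510164260864, 0.04920249804854393, -39.16019797325134, 0.016142012318596244, 0.010051234276033938, -3.499900230963249e-05], 'position': [0.15922726568814782, -0.6039694458232903, 0.2305171657174955], 'ee_rot': [0.9917025471587174, 0.1285516763970983, -0.0001445218130847377, -0.0007096251496220505], 'ft_force': [0.41950485758060757, -0.07899778247834104, 0.18650055259193468], 'torque': [-0.02591643817517431, 0.026624079140877457, -0.05838164145444546], 'grip_width': 1.0043102231184415}
scene {'fx': 444.98405435527775, 'fy': 444.98405435527775, 'cx': 316.2383779934238, 'cy': 245.0904490280031, 'rvec': array([ 1.38502018, -2.40468809,  0.69099749]), 'tvec': array([0.23307944, 0.4150001 , 1.23064871])}
top {'fx': 554.0919884974234, 'fy': 554.0919884974234, 'cx': 311.4356771098226, 'cy': 237.35587964206212, 'rvec': array([ 2.01622668, -2.18769469,  0.2486108 ]), 'tvec': array([0.03013453, 0.51907655, 1.34539792])}
```

View pics/scene0.png

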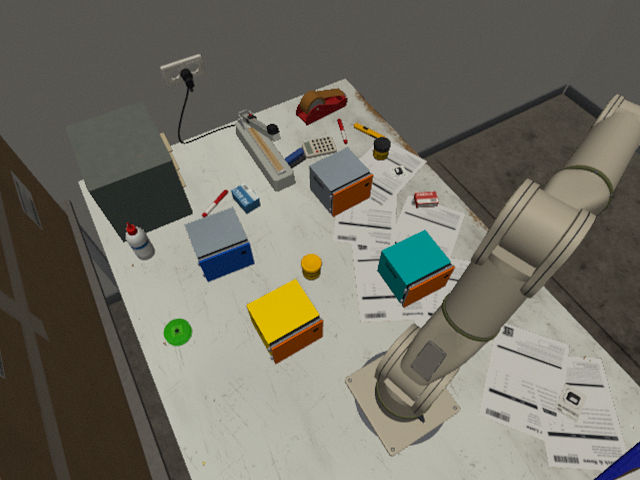

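View pics/top0.png

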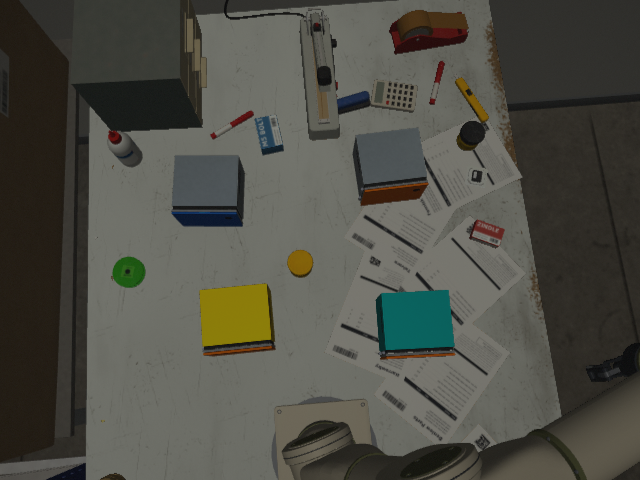

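The things that could be mistaken for the target, in the scene picture:
- Grey body with orange door at (341,185), top view (391,168).
- Turquoise body at (415,270).
- Yellow body at (285,325).
- Grey body with blue door at (220,245).

I choose the grey one with the orange door at (341,185). Next I'll check it with a crop and the networks.

```bash
cat > h.py <<'E'
from workcell import manip
import cv2,numpy as np
def w2c(c):
    i=manip.camera_info(c);return cv2.Rodrigues(i['rvec'])[0],np.array(i['tvec']),i
def toworld(c,p):
    R,t,i=w2c(c);return R.T@(np.array(p)-t)
def proj(c,P):
    R,t,i=w2c(c);q=np.atleast_2d(P)@R.T+t
    return np.c_[i['fx']*q[:,0]/q[:,2]+i['cx'],i['fy']*q[:,1]/q[:,2]+i['cy']]
def ray(c,px,z):
    R,t,i=w2c(c);d=R.T@np.array([(px[0]-i['cx'])/i['fx'],(px[1]-i['cy'])/i['fy'],1]);o=-R.T@t
    return o+d*(z-o[2])/d[2]
E
python3 - <<'E'
from h import *
for c in ["scene","top"]:
    for t in ["orange_cupboard","orange_spot","orange_edge","orange_hinge","carton","tub","spool"]:
        for r in manip.tip_of(t,c)[:4]:
            P=toworld(c,r['xyz']); print(c,t,round(r['score'],2),P.round(3),proj(c,P).round(0)[0])
im=cv2.imread('pics/scene0.png')[140:225,295:390]; a=cv2.resize(im,None,fx=4,fy=4,interpolation=cv2.INTER_CUBIC)
im=cv2.imread('pics/top0.png')[120:215,345:440]; b=cv2.resize(im,None,fx=4,fy=4,interpolation=cv2.INTER_CUBIC)
a=cv2.copyMakeBorder(a,0,b.shape[0]-a.shape[0],0,0,cv2.BORDER_CONSTANT)
cv2.imwrite('pics/crop1.png',np.hstack([a,b]))
E
```

```text
scene orange_cupboard 0.85 [ 0.33   0.185 -0.001] [285. 329.]
scene orange_cupboard 0.79 [ 0.288 -0.239  0.001] [408. 277.]
scene orange_cupboard 0.74 [ 0.692 -0.23   0.003] [340. 192.]
scene orange_spot 0.75 [0.252 0.127 0.095] [315. 329.]
scene orange_spot 0.62 [ 0.62  -0.283  0.1  ] [366. 183.]
scene orange_edge 0.88 [ 0.212 -0.318  0.11 ] [452. 267.]
scene orange_edge 0.8 [0.263 0.101 0.11 ] [321. 320.]
scene orange_edge 0.69 [ 0.632 -0.304  0.111] [369. 176.]
scene orange_hinge 0.93 [ 0.221 -0.157  0.109] [406. 290.]
scene orange_hinge 0.66 [0.259 0.263 0.112] [269. 349.]
scene orange_hinge 0.65 [ 0.623 -0.149  0.112] [331. 195.]
scene carton 0.82 [ 0.507 -0.474 -0.002] [425. 201.]
scene carton 0.21 [0.604 0.322 0.114] [199. 262.]
scene tub 0.98 [0.458 0.023 0.001] [311. 273.]
scene tub 0.74 [ 0.507 -0.47   0.001] [424. 201.]
scene tub 0.38 [ 0.63  -0.309  0.111] [371. 175.]
scene spool 0.74 [0.479 0.471 0.001] [177. 334.]
top orange_cupboard 0.78 [0.332 0.18  0.002] [243. 320.]
top orange_cupboard 0.76 [ 0.699 -0.226  0.001] [385. 172.]
top orange_cupboard 0.63 [ 0.289 -0.243 -0.   ] [409. 323.]
top orange_spot 0.86 [0.253 0.124 0.093] [263. 348.]
top orange_spot 0.74 [ 0.201 -0.293  0.097] [441. 356.]
top orange_spot 0.6 [ 0.617 -0.289  0.096] [418. 188.]
top orange_edge 0.97 [ 0.625 -0.305  0.111] [425. 182.]
top orange_edge 0.72 [ 0.507 -0.469  0.002] [484. 233.]
top orange_edge 0.65 [0.262 0.106 0.112] [270. 343.]
top orange_edge 0.64 [ 0.214 -0.318  0.11 ] [453. 349.]
top orange_hinge 0.78 [ 0.213 -0.155  0.115] [384. 356.]
top orange_hinge 0.77 [ 0.62  -0.147  0.112] [362. 189.]
top orange_hinge 0.77 [0.258 0.258 0.111] [205. 350.]
top carton 0.56 [ 0.502 -0.468 -0.002] [484. 235.]
top tub 0.93 [ 0.456  0.023 -0.001] [300. 267.]
top spool 0.65 [0.457 0.021 0.   ] [301. 267.]
top spool 0.59 [0.48  0.463 0.002] [131. 272.]
```

View pics/crop1.png

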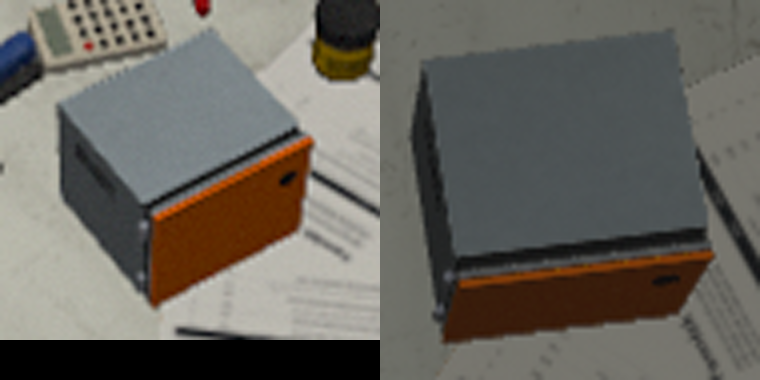

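The crop shows the grey-roofed cupboard with the orange door, its black dot at the upper right (near (366,184) in the scene picture) and the hinge on the left. I'll refine its pose from the roof corners.

Run:
```python
from h import *
from scipy.optimize import least_squares
def C(p,P):
    x,y,a=p;P=np.atleast_2d(np.array(P,float));c,s=np.cos(a),np.sin(a)
    return np.c_[x+c*P[:,0]-s*P[:,1],y+s*P[:,0]+c*P[:,1],P[:,2]]
roof=[[.07,.08,.13],[.07,-.08,.13],[-.062,-.08,.13],[-.062,.08,.13]]
spot=[[-.082,-.055,.095]]
# crops: top = 345+(u-380)/4,120+v/4 ; scene=295+u/4,140+v/4
tp=np.array([[425,60],[672,32],[707,230],[457,258],[665,281]],float);tp=np.c_[345+(tp[:,0]-380)/4,120+tp[:,1]/4]
sc=np.array([[60,105],[210,30],[298,128],[148,200],[288,179]],float);sc=np.c_[295+sc[:,0]/4,140+sc[:,1]/4]
f=lambda p:np.r_[(proj('top',C(p,roof+spot))-tp).ravel(),(proj('scene',C(p,roof+spot))-sc).ravel()]
r=least_squares(f,[.695,-.228,.045],loss='soft_l1');print(r.x,f(r.x).round(1).reshape(-1,2).tolist())
p=r.x
for n,q in dict(spot=[-.082,-.055,.095],hinge=[-.07,.08,.11],edge=[-.07,-.08,.11]).items(): print(n,C(p,q).round(4))
```

```text
[ 0.69072213 -0.22597757  0.04454685] [[-0.7, 0.2], [0.4, -0.3], [0.7, -0.5], [-1.0, 0.3], [-0.0, 0.1], [-0.5, -0.4], [0.8, -0.3], [1.2, -0.7], [-0.9, 1.4], [0.3, 0.2]]
spot [[ 0.6113 -0.2846  0.095 ]]
hinge [[ 0.6172 -0.1492  0.11  ]]
edge [[ 0.6244 -0.309   0.11  ]]
```

>>> arm_command --pt "0 0 0" --pt "0 0 0" --pt "25 -18 0" --pt "25 -18 0" --pt "25 -18 0" --pt "25 -18 0" --pt "25 -18 0" --pt "25 -18 0" --pt "25 -18 0" --pt "25 -18 0" --turn '[6.1,6.1,0,0,0,0,0,0,0,0]' --grip '[1,1,1,1,1,1,1,1,1,1]' --newtons 20

```text
clock: 1.63
position: [0.3537, -0.4505, 0.2316]
ee_rot: [1.0, 0.022, 0.0, 0.0]
ft_force: [1.3, -0.5, 0.6]
grip_width: -0.003
```

>>> arm_command --pt "26 -19.5 0" --pt "26 -19.5 0" --pt "26 -19.5 0" --pt "26 -19.5 0" --pt "26 -19.5 0" --pt "26 -19.5 0" --pt "25 -19 0" --pt "24 -19 0" --pt "0 0 35" --pt "0 0 35" --turn '[0,0,0,0,0,0,0,0,0,0]' --grip '[1,1,1,1,1,1,1,1,1,1]'

```text
clock: 2.47
position: [0.5536, -0.2855, 0.1624]
ee_rot: [1.0, 0.024, 0.002, 0.001]
ft_force: [-0.3, -1.4, -1.4]
grip_width: -0.004
```

>>> arm_command --pt "0 0 25" --pt "0 0 25" --pt "0 0 23" --pt "0 0 0" --turn '[0,0,0,0]' --grip '[1,1,1,1]'

```text
clock: 2.8
position: [0.5479, -0.2864, 0.0834]
ee_rot: [1.0, 0.022, -0.003, -0.002]
ft_force: [-0.8, 0.7, 0.0]
grip_width: 0.004
```

Run:
```python
from h import *
for c in ["scene","top","wrist"]:
    im=manip.camera(c); cv2.imwrite(f"pics/{c}1.png",im)
    for t in ["orange_spot","orange_hinge"]:
        for r in manip.tip_of(t,c)[:4]:
            P=toworld(c,r['xyz']); print(c,t,round(r['score'],2),P.round(3),proj(c,P).round(0)[0])
a=cv2.imread('pics/scene1.png')[130:280,270:430];a=cv2.resize(a,None,fx=2.5,fy=2.5)
b=cv2.resize(cv2.imread('pics/wrist1.png'),(400,300));b=cv2.copyMakeBorder(b,0,75,0,0,cv2.BORDER_CONSTANT)
cv2.imwrite('pics/m1.png',np.hstack([a,b]))
```

```text
scene orange_spot 0.61 [ 0.62  -0.283  0.097] [366. 183.]
scene orange_hinge 0.86 [ 0.627 -0.149  0.11 ] [331. 195.]
scene orange_hinge 0.55 [ 0.221 -0.156  0.111] [406. 289.]
scene orange_hinge 0.55 [0.262 0.263 0.108] [269. 349.]
top orange_spot 0.85 [ 0.616 -0.288  0.095] [417. 188.]
top orange_spot 0.72 [0.249 0.124 0.094] [263. 350.]
top orange_hinge 0.91 [0.26  0.258 0.109] [205. 350.]
top orange_hinge 0.85 [ 0.22  -0.153  0.112] [382. 353.]
top orange_hinge 0.84 [ 0.621 -0.149  0.11 ] [363. 189.]
```

View pics/m1.png

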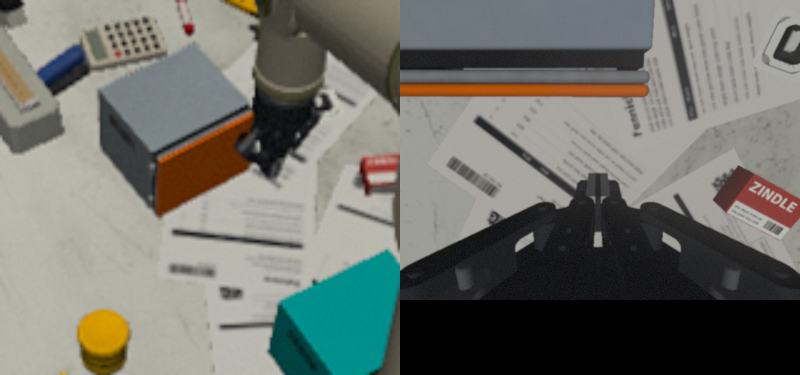

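The wrist picture shows the shut fingers at (600,200), lined up with the orange door edge at (400–648,90). Nothing is in the way, so I'll approach in small steps and watch the force.

>>> arm_command --pt "14 0 0" --pt "14 0 0" --pt "10 0 0" --pt "4 0 0" --pt "3 0 0" --pt "0 0 0" --turn '[0,0,0,0,0,0]' --grip '[1,1,1,1,1,1]'

```text
clock: 3.75
position: [0.5957, -0.2854, 0.0884]
ee_rot: [1.0, 0.023, 0.0, 0.0]
ft_force: [0.7, 1.1, -0.6]
grip_width: -0.002
```

>>> arm_command --pt "2 0 0" --pt "2 0 0" --pt "2 0 0" --pt "0 0 0" --turn '[0,0,0,0]' --grip '[1,1,1,1]'

```text
clock: 4.08
position: [0.6017, -0.2853, 0.0885]
ee_rot: [1.0, 0.022, 0.0, 0.0]
ft_force: [-0.7, 1.1, 0.9]
grip_width: 0.002
```

>>> arm_command --pt "2 0 0" --pt "1 0 0" --pt "0 0 0" --turn '[0,0,0]' --grip '[1,1,1]'

```text
clock: 4.33
position: [0.604, -0.2854, 0.0885]
ee_rot: [1.0, 0.022, -0.001, 0.0]
ft_force: [-5.2, -0.3, 4.6]
grip_width: -0.0
```

>>> arm_command --pt "2 0 0" --pt "1 0 0" --pt "0 0 0" --turn '[0,0,0]' --grip '[1,1,1]'

```text
clock: 4.58
position: [0.6068, -0.2855, 0.0885]
ee_rot: [1.0, 0.022, -0.001, 0.0]
ft_force: [-5.8, -0.3, 4.8]
grip_width: 0.003
```

>>> arm_command --pt "2 0 0" --pt "1 0 0" --pt "0 0 0" --turn '[0,0,0]' --grip '[1,1,1]'

```text
clock: 4.83
position: [0.6092, -0.2856, 0.0883]
ee_rot: [1.0, 0.022, -0.001, 0.0]
ft_force: [-8.0, -0.6, 5.1]
grip_width: 0.001
```

>>> arm_command --pt "1 0 0" --pt "0 0 0" --turn '[0,0]' --grip '[1,1]'

```text
clock: 5.0
position: [0.6092, -0.2856, 0.0882]
ee_rot: [1.0, 0.022, -0.002, 0.0]
ft_force: [-13.5, 0.1, 7.0]
grip_width: -0.0
```

The force jumped to 13.5 N with no further travel, so the door is at its stop, about 6 mm in. I'll retreat well clear.

>>> arm_command --pt "-15 0 0" --pt "-25 0 0" --pt "-25 0 0" --pt "-25 0 0" --pt "-20 0 0" --pt "-10 0 0" --pt "0 0 0" --pt "0 0 0" --pt "0 0 0" --pt "0 0 0" --turn '[0,0,0,0,0,0,0,0,0,0]' --grip '[1,1,1,1,1,1,1,1,1,1]'

```text
clock: 5.83
position: [0.4929, -0.2896, 0.0883]
ee_rot: [1.0, 0.023, 0.0, -0.0]
ft_force: [0.5, -0.7, -0.5]
grip_width: 0.001
```

Run:
```python
from h import *
for c in ["scene","top","wrist"]:
    im=manip.camera(c); cv2.imwrite(f"pics/{c}2.png",im)
    for t in ["orange_spot","orange_edge"]:
        for r in manip.tip_of(t,c)[:4]:
            P=toworld(c,r['xyz']); print(c,t,round(r['score'],2),P.round(3),proj(c,P).round(0)[0])
a=cv2.imread('pics/scene2.png')[130:280,270:430];a=cv2.resize(a,None,fx=2.5,fy=2.5)
b=cv2.resize(cv2.imread('pics/wrist2.png'),(400,300));b=cv2.copyMakeBorder(b,0,75,0,0,cv2.BORDER_CONSTANT)
cv2.imwrite('pics/m2.png',np.hstack([a,b]))
```

```text
scene orange_spot 0.69 [0.253 0.13  0.096] [314. 330.]
scene orange_spot 0.63 [ 0.56  -0.265  0.096] [371. 197.]
scene orange_edge 0.75 [ 0.559 -0.295  0.112] [379. 191.]
scene orange_edge 0.57 [0.263 0.106 0.11 ] [320. 321.]
top orange_spot 0.89 [ 0.557 -0.272  0.095] [414. 211.]
top orange_spot 0.71 [0.251 0.124 0.094] [263. 349.]
top orange_edge 0.65 [ 0.556 -0.293  0.11 ] [423. 209.]
top orange_edge 0.62 [0.261 0.104 0.11 ] [271. 344.]
wrist orange_edge 0.56 [ 0.555 -0.295  0.107] [340. 150.]
```

View pics/m2.png

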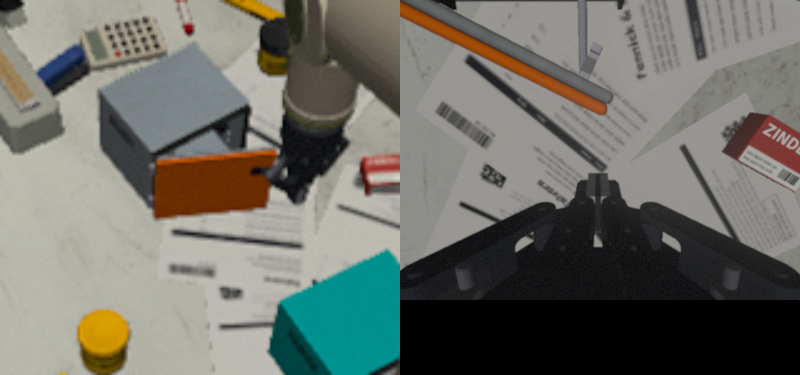

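The door sprang ajar: its edge is at about (0.557, −0.294), an angle of roughly 0.46. In the wrist view the edge shows at (607,105), with the plunger rod behind it. I'll go round the free edge to get behind it, staying above 60 mm.

>>> arm_command --pt "0 28 0" --pt "0 28 0" --pt "0 26 0" --pt "27 0 0" --pt "27 0 0" --pt "27 0 0" --pt "27 0 0" --pt "0 0 0" --turn '[0,0,0,0,0,0,0,0]' --grip '[1,1,1,1,1,1,1,1]'

```text
clock: 6.95
position: [0.6078, -0.3643, 0.0877]
ee_rot: [1.0, 0.024, 0.001, -0.001]
ft_force: [0.5, 0.6, 0.5]
grip_width: 0.004
```

>>> arm_command --pt "0 -30 0" --pt "0 -30 0" --pt "0 -28 0" --pt "0 0 0" --turn '[0,0,0,0]' --grip '[1,1,1,1]'

```text
clock: 7.28
position: [0.6004, -0.2718, 0.0885]
ee_rot: [1.0, 0.026, 0.0, -0.002]
ft_force: [0.4, 0.5, 0.2]
grip_width: 0.003
```

Run:
```python
from h import *
o=manip.get_obs();print(o['position'],o['ft_force'])
for c in ["scene","wrist"]:
    im=manip.camera(c); cv2.imwrite(f"pics/{c}3.png",im)
a=cv2.imread('pics/scene3.png')[130:280,270:430];a=cv2.resize(a,None,fx=2.5,fy=2.5)
b=cv2.resize(cv2.imread('pics/wrist3.png'),(400,300));b=cv2.copyMakeBorder(b,0,75,0,0,cv2.BORDER_CONSTANT)
cv2.imwrite('pics/m3.png',np.hstack([a,b]))
Y=.0445;H=np.array([.620,-.149]);p=np.array(o['position'][:2])
X=np.array([np.cos(Y),np.sin(Y)]);T=np.array([np.sin(Y),-np.cos(Y)])
for th in np.arange(.5,1.65,.1).tolist()+[1.57]:
    f=th-Y;u=np.array([-np.sin(f),-np.cos(f)]);n=np.array([np.cos(f),-np.sin(f)])
    d=.011*abs(np.cos(th))+.0145*abs(np.sin(th)); q=H+.125*u+d*n
    print(round(th,2),q.round(3),'rel mm tool',(1e3*(q-p)@X).round(1),(1e3*(q-p)@T).round(1))
```

```text
[ 0.60042111 -0.27175434  0.08848873] [0.43283159 0.5449776  0.20079387]
0.5 [ 0.58  -0.269] rel mm tool -20.3 -4.1
0.6 [ 0.569 -0.264] rel mm tool -31.3 -8.8
0.7 [ 0.558 -0.259] rel mm tool -41.9 -14.7
0.8 [ 0.547 -0.252] rel mm tool -52.1 -21.7
0.9 [ 0.538 -0.245] rel mm tool -61.6 -29.8
1.0 [ 0.528 -0.236] rel mm tool -70.4 -39.0
1.1 [ 0.52  -0.226] rel mm tool -78.3 -49.1
1.2 [ 0.513 -0.215] rel mm tool -85.1 -60.2
1.3 [ 0.506 -0.204] rel mm tool -90.9 -72.0
1.4 [ 0.501 -0.191] rel mm tool -95.4 -84.6
1.5 [ 0.498 -0.179] rel mm tool -98.6 -97.7
1.6 [ 0.495 -0.166] rel mm tool -100.4 -110.6
1.57 [ 0.496 -0.169] rel mm tool -100.0 -107.2
```

View pics/m3.png

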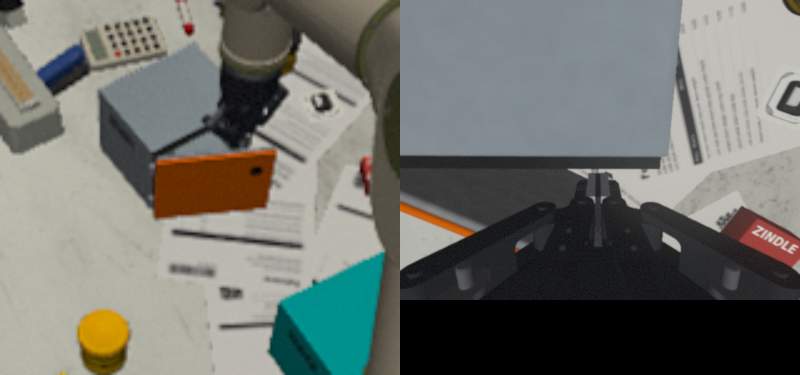

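The fingers are behind the door and nothing is touching. I'll push it along its arc.

>>> arm_command --pt "-10 -2 0" --pt "-10 -2 0" --pt "-6 -2 0" --pt "-6 -3 0" --pt "-6 -3 0" --pt "-6 -4 0" --pt "-6 -4 0" --pt "-5 -4 0" --pt "-5 -4 0" --pt "-5 -4 0" --turn '[0,0,0,0,0,0,0,0,0,0]' --grip '[1,1,1,1,1,1,1,1,1,1]'

```text
clock: 8.22
position: [0.5326, -0.2497, 0.0885]
ee_rot: [1.0, 0.023, 0.0, 0.0]
ft_force: [3.1, 1.0, 1.7]
grip_width: -0.001
```

>>> arm_command --pt "-5 -6 0" --pt "-5 -6 0" --pt "-4 -6 0" --pt "-4 -6 0" --pt "-3 -6 0" --pt "-3 -6 0" --pt "-3 -6 0" --pt "-2 -5 0" --pt "-2 -5 0" --pt "0 0 0" --turn '[0,0,0,0,0,0,0,0,0,0]' --grip '[1,1,1,1,1,1,1,1,1,1]'

```text
clock: 9.05
position: [0.4991, -0.1985, 0.0882]
ee_rot: [1.0, 0.023, -0.0, -0.0]
ft_force: [0.0, 0.5, 1.0]
grip_width: -0.002
```

Run:
```python
from h import *
o=manip.get_obs();print(o['position'],o['ft_force'])
H=np.array([.620,-.149])
for c in ["scene","top","wrist"]:
    im=manip.camera(c); cv2.imwrite(f"pics/{c}4.png",im)
    for t in ["orange_spot","orange_edge"]:
        for r in manip.tip_of(t,c)[:4]:
            P=toworld(c,r['xyz']); d=P[:2]-H
            if np.hypot(*d)<.2: print(c,t,round(r['score'],2),P.round(3),proj(c,P).round(0)[0],'th',np.arctan2(-d[0],-d[1])+.0445)
a=cv2.imread('pics/scene4.png')[130:280,270:430];a=cv2.resize(a,None,fx=2.5,fy=2.5)
b=cv2.resize(cv2.imread('pics/wrist4.png'),(400,300));b=cv2.copyMakeBorder(b,0,75,0,0,cv2.BORDER_CONSTANT)
cv2.imwrite('pics/m4.png',np.hstack([a,b]))
```

```text
[ 0.49907409 -0.1984802   0.08821684] [0.01225255 0.50755188 0.99071276]
scene orange_spot 0.97 [ 0.489 -0.165  0.101] [357. 224.] th 1.4951489927507728
scene orange_edge 0.7 [ 0.469 -0.185  0.111] [366. 224.] th 1.3835746077022817
top orange_edge 0.73 [ 0.462 -0.181  0.11 ] [382. 250.] th 1.4180165150108526
wrist orange_spot 0.97 [ 0.486 -0.163  0.094] [232. 324.] th 1.512719306105175
```

View pics/m4.png

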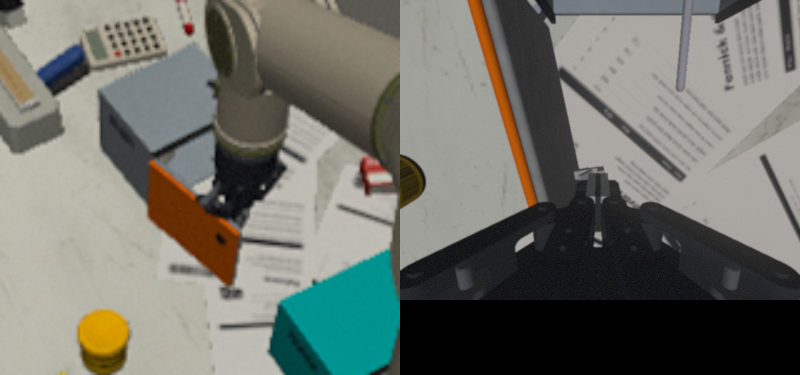

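The door is at about 1.40 rad, with its edge at (236,282) in the crop. I'll push slowly for the last part.

>>> arm_command --pt "-1 -4 0" --pt "-1 -4 0" --pt "-1 -3 0" --pt "0 -3 0" --pt "0 -3 0" --pt "0 -2 0" --pt "0 -2 0" --pt "0 -2 0" --pt "0 -1 0" --pt "0 0 0" --turn '[0,0,0,0,0,0,0,0,0,0]' --grip '[1,1,1,1,1,1,1,1,1,1]'

```text
clock: 10.33
position: [0.4955, -0.1755, 0.0883]
ee_rot: [1.0, 0.023, 0.0, -0.0]
ft_force: [-0.8, 0.6, -0.1]
grip_width: -0.003
```

```bash
cat > chk.py <<'E'
from h import *
import sys
k=sys.argv[1]
o=manip.get_obs();print(o['position'],o['ft_force'])
H=np.array([.620,-.149])
for c in ["scene","top","wrist"]:
    im=manip.camera(c); cv2.imwrite(f"pics/{c}{k}.png",im)
    for t in ["orange_spot","orange_edge"]:
        for r in manip.tip_of(t,c)[:4]:
            P=toworld(c,r['xyz']); d=P[:2]-H
            if np.hypot(*d)<.2: print(c,t,round(r['score'],2),P.round(3),'th',np.arctan2(-d[0],-d[1])+.0445-(.0887 if 'spot' in t else 0))
a=cv2.imread(f'pics/scene{k}.png')[130:280,270:430];a=cv2.resize(a,None,fx=2.5,fy=2.5)
b=cv2.resize(cv2.imread(f'pics/wrist{k}.png'),(400,300));b=cv2.copyMakeBorder(b,0,75,0,0,cv2.BORDER_CONSTANT)
cv2.imwrite(f'pics/m{k}.png',np.hstack([a,b]))
E
python3 chk.py 5
```

```text
[ 0.49552399 -0.17553303  0.08829201] [-0.78564321  0.59338174 -0.06743244]
scene orange_spot 0.88 [ 0.488 -0.14   0.099] th 1.5961550871447765
scene orange_edge 0.9 [ 0.467 -0.154  0.111] th 1.579936298255358
top orange_spot 0.79 [ 0.489 -0.147  0.098] th 1.5438303519506207
top orange_edge 0.96 [ 0.46  -0.152  0.113] th 1.59653424497941
```

View pics/m5.png

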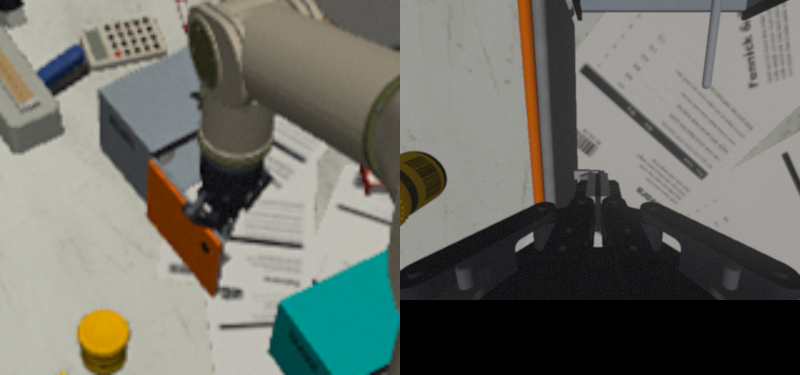

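Four readings average about 1.58 rad, so the door is square. I'll back away and rise clear.

>>> arm_command --pt "0 10 0" --pt "0 25 0" --pt "0 25 0" --pt "0 0 -35" --pt "0 0 -35" --pt "0 0 -35" --pt "0 20 -35" --pt "0 35 0" --pt "0 35 0" --pt "0 0 0" --turn '[0,0,0,0,0,0,0,0,0,0]' --grip '[1,1,1,1,1,1,1,1,1,1]'

```text
clock: 11.62
position: [0.4998, -0.3344, 0.2283]
ee_rot: [1.0, 0.018, -0.0, 0.002]
ft_force: [-0.5, -0.8, -0.9]
grip_width: 0.001
```

```bash
python3 chk.py 6
python3 - <<'E'
from h import *
for t in ["carton","tub","spool","blue_edge"]:
    for r in manip.tip_of(t,"top")[:2]: print(t,round(r['score'],2),toworld("top",r['xyz']).round(3))
E
```

```text
[ 0.49984527 -0.33437365  0.22833928] [-0.50363638 -0.83899925 -0.90468056]
scene orange_edge 0.93 [ 0.464 -0.154  0.109] th 1.580609192347724
scene orange_edge 0.22 [ 0.692 -0.228  0.002] th -0.6963146958017733
top orange_spot 0.6 [ 0.487 -0.147  0.096] th 1.5400343368295282
top orange_edge 0.88 [ 0.46  -0.157  0.109] th 1.5673939532181556
wrist orange_spot 0.75 [ 0.484 -0.136  0.095] th 1.6198932045739356
wrist orange_edge 0.67 [ 0.462 -0.155  0.11 ] th 1.579680854262061
wrist orange_edge 0.3 [ 0.619 -0.15   0.106] th 0.6922054706785743
tub 0.66 [0.458 0.021 0.001]
spool 0.78 [0.483 0.466 0.001]
blue_edge 0.81 [0.59  0.168 0.107]
```

View pics/top6.png

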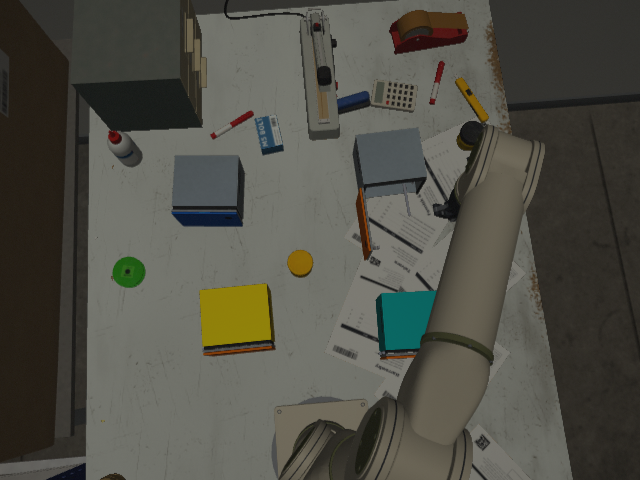

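View pics/m6.png

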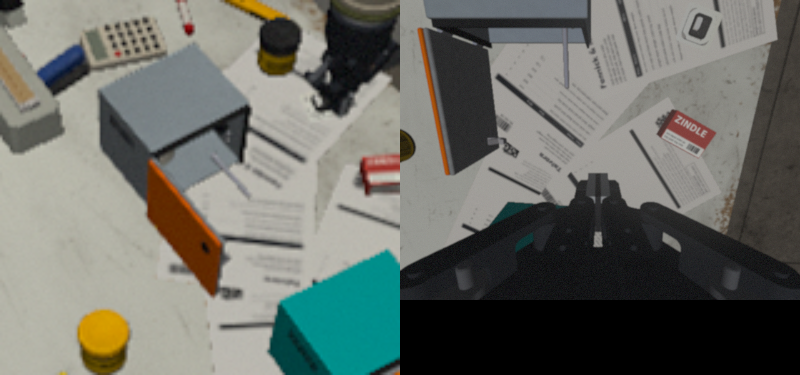

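The door stands square, running from (360,190) to (368,257) in the top view. The arm is clear, the blue door is shut and the loose things haven't moved.

```bash
python3 -c "
from workcell import manip
print(manip.hand_in())"
```

```text
the job is handed in; nothing more can be done
None
```

The orange door is wide open, about square to the cupboard, and the job is handed in at about 12 s on the robot's clock.

**What I did:**
- I pushed the door in at the dot with shut fingers, about 6 mm to its stop; the sensor read about 13.5 N along the push.
- I withdrew the fingers, and it sprang ajar on its own to about 0.46 rad.
- I went round the free edge above the plunger, pushed the door from behind along its arc, and backed clear.

**Last checks:**
- **Door angle:** the free-edge readings gave 1.57 to 1.58 rad. The dot readings scattered more, from 1.54 to 1.62 rad. After I let go, the readings stayed within that scatter.
- **Blue door, tub and spool:** the blue door is still shut. The tub and spool are where they were, to within about 4 mm.
- **Carton:** the network didn't report it in the last top view, where the arm covers it. In the scene and wrist pictures it looks undisturbed, but I didn't measure its final position.

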